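Clamp the bun mould in its jig

TASK

With the fingertips, push the wooden bun mould along the jig's channel until it is fully home against the end fence; only then flip the hold-down lever over its centre so that it snaps down and its foot presses on the mould. Nothing is to be gripped: do not lift or tip the mould, and leave the other things where they stand. Finish with the mould still home, the lever down on it and the hand clear.

Things in the scene. Friction and masses are not known exactly. Their poses are not given: they have to be found in the camera images.
- jig: Fixed plywood jig. Origin: centre of its board's underside; x along the channel to the end fence, y to the lever's side, z up. Board 300 (x) x 200 (y) x 15 mm. Guide rails 10 mm wide at y = +-48 mm (x -100 to 100, tops at z 27 mm) leave a channel 86 mm wide. A wooden end fence 45 mm high closes it. The steel clamp post, 75 mm high, stands on the +y side. Yaw within 0.42 rad.
- mould: Loose wooden bun mould, 0.2 to 0.4 kg, flat on the board in the channel. Block 90 (x) x 80 x 28 mm, carved rosette on top; handle 28 wide, 24 high, sticking out 50 mm towards the open end (-x). Origin: centre of the block's underside; handle end at x = -95, front face at x = +45 mm. Starts 30 to 75 mm short of the fence; home, its origin is at jig x = 55 mm. Slides with 2 to 8 N.
- fence_face (a point): Point on the end fence's face that the mould must meet, on the channel's centre line, at jig x = 100 mm, z = 29 mm. Axes as the jig's.
- clamp_hinge (a point): Hinge of the hold-down lever, its axis along the jig's x, at jig x = 40, y = 75, z = 65 mm. Axes as the jig's.
- clamp (a joint): Lever angle, rad. 0: open, leaning outward (jig +y) 30 degrees past upright, on its stop; 0.52: upright; grows as it swings to jig -y over the channel; about 2.08: down, foot on the mould (2.2 with nothing under it). Over-centre spring: dead centre near 0.8; short of it the lever springs back open, past 0.9 it snaps down by itself. Flipping takes 3 to 5 N near the lever's end.
- lever_end (a point): Free end of the hold-down lever, 118 mm from the hinge axis; moves with the lever. The outer 60 mm is a round black grip 20 mm thick, the rest a flat steel bar 16 mm (along jig x) x 8 mm. Open, it is 59 mm outward (jig +y) of the hinge and 167 mm above the table; passing upright it rises to 183 mm.
- foot: Rubber foot of the lever: a ball 18 mm across, 50 mm out from the hinge, on the bar's side that faces the mould. Origin: the ball's centre. Down, it presses the mould with about 8 N.
- stamp: Bystander, loose: turned wooden bun stamp, 34 mm across and 50 mm high, standing on the jig's board beside the channel mouth, right side. Origin: centre of its underside. Leave alone.
- nozzle: Bystander, loose: steel piping nozzle, cone 28 mm across and 34 mm high, standing on the jig's board on the lever's side. Origin: centre of its underside. Leave alone.
- bowl: Bystander, loose: white bowl, 120 mm across, 50 mm high. Origin: centre of its underside. Leave alone.
- jar: Bystander, loose: clear jar with a steel cap, 64 mm across, 85 mm high. Origin: centre of its underside. Leave alone.
- bun_a: Bystander, loose: cream bun, 68 mm across, 42 mm high. Origin: centre of its underside. Leave alone.
- bun_b: Bystander, loose: mauve bun, 68 mm across, 42 mm high. Origin: centre of its underside. Leave alone.
- mug: Bystander, loose: white mug, 72 mm across, 85 mm high. Origin: centre of its underside. Leave alone.

How it is judged:
By the outcome, as a careful person would: the job done as asked, in the order asked, and still so for the second after the job is handed in, with the robot touching nothing.
It also fails if it takes over 43 s, if anything falls off the work surface, if the arm or the gripper's body presses on something with over 40 N, if the wrist force passes 120 N, or if a joint passes its speed limit or range.

ROBOT

A 7-joint arm with a two-finger parallel gripper is mounted at the origin on the work surface. World frame = base frame: x ahead of the robot, y to its left, z up, the work surface at z = 0. Lengths are in m, angles in rad, forces in N, time in s.
With the tool pointing down it reaches from about 0.375 to 0.925 m from the base axis. Payload 3.1 kg.
Tool frame: the origin (TCP) lies between the finger pads; the fingertips stand ctrl.tip_reach ahead of it and the grasp point (between the pads) lies 2 mm behind it (ctrl.tip_reach is the distance from the TCP to the fingertips, in m); x points along the fingers, y is the direction in which the jaws open and shut, and the axes are right-handed (so a half turn about x gives the same grasp; the last joint's range is limited). The gripper opens to 85 mm and grips with 20 to 120 N. Pads are 22 mm wide; open, the fingers measure 114 mm over their backs; the gripper's body (76 mm by 85 mm) begins 54 mm behind the grasp point. The pads swing forward as they close: fully open they stand 13 mm farther back than shut.
Start: joints at [1.134, 0.383, 0.044, 1.598, -0.018, 1.161, -0.05], TCP at [0.216, -0.613, 0.248] pointing down, gripper open.
Joint ranges: [-2.61, 2.61], [-0.41, 2.15], [-1.48, 1.57], [0, 2.5], [-1.57, 4.71], [0.05, 1.97], [-2.85, 2.85]. Speed limits (rad/s): [2.79, 2.79, 3.14, 3.14, 3.14, 3.14, 3.14].

INTERFACE

Orientations are given as a unit quaternion [w, x, y, z].
In Python, from bench import ctrl gives the robot as it stands.
- The arm moves only by the shell command python3 -m handwheel 'ROWS' [FORCE]. ROWS is JSON, a list of rows, each a list of 5 numbers: the opening, from 0 (shut) to 1 (fully open), then the shift along the tool's x, y, z in m, then the turn about the tool's x in degrees. A call has 1 to 5 rows; each row shifts and turns the pose as measured when the row begins, along the tool's axes as they then stand; what a row does not reach is not made up. A row lasts 1/8 s, in which the tool goes at most 62.5 mm and 10.7 degrees, less where a joint would pass 70% of its speed; a pose out of reach is approached as far as the arm can. A call is refused whole if a number of a shift passes 0.0625 or a number of a turn 10.7, either way. A call with a gripper value outside its range is refused whole. The fingers move at their own pace and stop on an object; FORCE is the grip in N (left out, the last holds). Time passes only in rows, so rows that do not move let the fingers close. It gives the time, the measured TCP pose, the force and the opening at its end, in the units of the state.
- ctrl.observe(): the state, without advancing time (a new reading comes with each control period).
- ctrl.grab_frame(name): name is "scene" or "top" or "wrist"; returns a dict with "frame" (480x640x3 uint8, red, green, blue), "K" (3x3 intrinsics, pixels), "rvec" (rotation vector, rad) and "tvec" (3), from world to camera coordinates, as OpenCV has them. Camera axes: x right, y down, z forward; pixel columns grow to the right and rows downward; lengths in m; the calibration is good to about 2 mm. A picture is of the moment at which its call begins. There is no depth.
- ctrl.close_job(): hands the job in, once; it reports no verdict.
Trained networks look in the newest picture that a camera, given by its name, has taken for a name from the list of things; names that differ only in an ending like _2 or _b are one class to them, and where a whole thing is asked for, a point or a joint stands for the part that bears it (a point fixed in the world has none). Each returns a list of dicts, best first, with "p" (0 to 1); they miss things now and then, are a little off and sometimes report something else, mostly with a low value. They report only what shows in the picture. A call takes as long as a camera call.
- ctrl.spot_in(camera, thing): "pixel" ([column, row] in pixels, amid what is visible of it).
- ctrl.spot_point(camera, thing): "pixel" ([column, row] in pixels: a listed point, or the origin of a listed thing).
The state is a dict: "clock": time; "qpos": joint angles; "qd": joint speeds; "joint_torque": joint torques, N m; "tcp_pos": TCP position; "tool_rot": TCP orientation; "contact_force": force on the tool from outside, world axes, zero at the start; "wrist_torque": the same for the moment, N m; "grip_width": finger opening in m.
Only numpy, scipy, OpenCV 4.12 (cv2) and the standard library are available. Lean on these libraries where they do the work, as an engineer would, in place of code of your own. Each camera call takes 0.05 s, during which the arm holds its last target. There are 200 camera calls.

## Working session

There is one attempt and no reset: what is moved stays moved. The work goes in short steps, Python scripts to look and compute and a shell command to move; the robot and the scene stay as the last step left them, time stands still between calls to the robot, and variables do not carry over. Pictures are saved under pics/ and viewed, about 8 in all and at most 12, crops included, and the job is handed in when it is done.

```bash
mkdir -p pics
cat > h.py <<'E'
import numpy as np, cv2
from bench import ctrl
def ray(f,px):
    R,_=cv2.Rodrigues(np.array(f["rvec"],float)); t=np.array(f["tvec"],float).ravel()
    d=R.T@np.linalg.inv(np.array(f["K"]))@np.array([px[0],px[1],1.]); return -R.T@t,d
def atz(f,px,z):
    c,d=ray(f,px); return c+d*(z-c[2])/d[2]
def tri(obs):
    A=np.zeros((3,3));b=np.zeros(3)
    for f,px in obs:
        c,d=ray(f,px); d=d/np.linalg.norm(d); P=np.eye(3)-np.outer(d,d); A+=P;b+=P@c
    return np.linalg.solve(A,b)
def proj(f,p):
    return cv2.projectPoints(np.array(p,float).reshape(-1,3),np.array(f["rvec"],float),np.array(f["tvec"],float),np.array(f["K"],float),None)[0].reshape(-1,2)
def save(f,n): cv2.imwrite("pics/"+n,cv2.cvtColor(f["frame"],cv2.COLOR_RGB2BGR))
E
python3 - <<'E'
from h import *
np.set_printoptions(precision=4,suppress=True)
F={n:ctrl.grab_frame(n) for n in("scene","top")}
for n in F: save(F[n],n+"0.png")
Z=dict(jig=0,mould=.015,fence_face=.029,clamp_hinge=.065,lever_end=.167,stamp=.015,nozzle=.015,foot=None)
for t,z in Z.items():
    o=[]
    for n in F:
        r=ctrl.spot_point(n,t)
        if r:
            r=r[0]; o.append((F[n],r["pixel"])); print(t,n,round(r["p"],2),r["pixel"],atz(F[n],r["pixel"],z) if z is not None else "")
    if len(o)==2: print("   tri",tri(o))
for t in("bowl","jar","bun_a","mug"):
    for r in ctrl.spot_point("top",t): print(t,round(r["p"],2),atz(F["top"],r["pixel"],0))
s=ctrl.observe();print(ctrl.tip_reach,s)
E
```

```text
jig scene 0.9 [363.0, 276.3] [0.5684 0.0881 0.    ]
jig top 0.62 [282.4, 223.1] [0.581  0.0941 0.    ]
   tri [0.5776 0.0886 0.0103]
mould scene 0.87 [358.5, 266.4] [0.5471 0.086  0.015 ]
mould top 0.59 [283.7, 231.8] [0.5536 0.0886 0.015 ]
   tri [0.5521 0.086  0.0204]
fence_face scene 0.69 [372.9, 302.2] [0.6637 0.0602 0.029 ]
fence_face top 0.56 [292.5, 193.1] [0.6684 0.0648 0.029 ]
   tri [0.6665 0.0619 0.0317]
clamp_hinge scene 0.78 [402.9, 267.9] [0.6294 0.1528 0.065 ]
clamp_hinge top 0.88 [265.5, 203.5] [0.6304 0.1404 0.065 ]
   tri [0.6321 0.1443 0.0717]
lever_end scene 0.92 [434.0, 230.1] [0.6352 0.2113 0.167 ]
lever_end top 0.61 [239.8, 190.9] [0.6487 0.2003 0.167 ]
   tri [0.6468 0.1989 0.1826]
stamp scene 0.77 [324.4, 241.5] [0.4377 0.0459 0.015 ]
stamp top 0.57 [294.5, 271.9] [0.4349 0.0533 0.015 ]
   tri [0.4338 0.0509 0.0092]
nozzle scene 0.62 [385.1, 237.2] [0.4879 0.1932 0.015 ]
nozzle top 0.65 [249.9, 253.4] [0.4868 0.1872 0.015 ]
   tri [0.4881 0.1896 0.0166]
foot scene 0.53 [413.4, 253.8] 
foot top 0.54 [256.5, 203.0] 
   tri [0.6289 0.1671 0.1051]
bowl 0.84 [0.4734 0.4614 0.    ]
jar 0.86 [0.6879 0.3593 0.    ]
bun_a 0.65 [ 0.6443 -0.3721  0.    ]
bun_a 0.56 [ 0.5206 -0.3795  0.    ]
mug 0.68 [ 0.3554 -0.4533  0.    ]
mug 0.38 [0.6408 0.1574 0.    ]
0.017 {'clock': 1.1, 'qpos': array([ 1.1342,  0.3829,  0.0439,  1.5979, -0.0179,  1.1612, -0.0499]), 'qd': array([-0.0002,  0.001 , -0.0005,  0.0019, -0.    , -0.0015, -0.0006]), 'joint_torque': array([ -0.0003, -43.3454,   1.0226, -24.9923,   0.0105,   0.0019,
         0.    ]), 'tcp_pos': array([ 0.216 , -0.613 ,  0.2483]), 'tool_rot': array([-0.1192, -0.697 , -0.1193,  0.697 ]), 'contact_force': array([ 0.454 , -0.2331,  0.1809]), 'wrist_torque': array([ 0.0429,  0.0059, -0.0174]), 'grip_width': 0.08536152569773077}
```

View pics/top0.png

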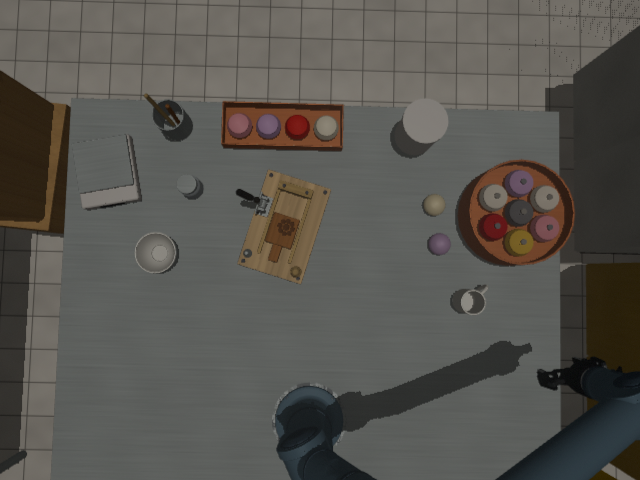

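```bash
cat > x.py <<'E'
from h import *
im=cv2.imread("pics/scene0.png")
cv2.imwrite("pics/scene0c.png",cv2.resize(im[180:360,250:490],None,fx=3.3,fy=3.3,interpolation=cv2.INTER_CUBIC))
from scipy.spatial.transform import Rotation as R
s=ctrl.observe();print(R.from_quat(np.roll(s["tool_rot"],-1)).as_matrix().round(3))
E
python3 x.py
```

```text
[[-0.     0.332 -0.943]
 [ 0.    -0.943 -0.332]
 [-1.    -0.     0.   ]]
```

View pics/scene0c.png

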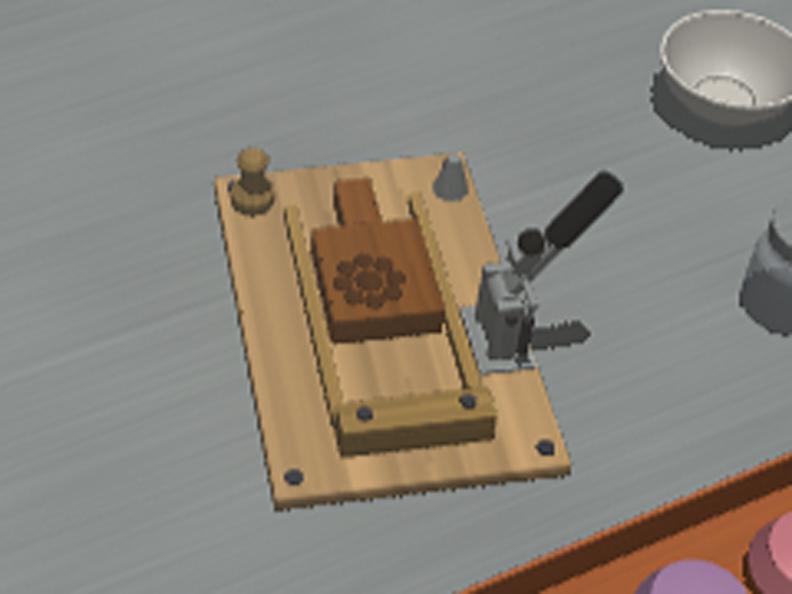

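```bash
cat > fit.py <<'E'
from h import *
from scipy.optimize import least_squares
np.set_printoptions(precision=4,suppress=True)
F={n:ctrl.grab_frame(n) for n in("scene","top")}
C=np.array([[-.15,.1,.015],[.15,.1,.015],[.15,-.1,.015],[-.15,-.1,.015]])
px={"top":[(239,265),(270,171),(329,188),(300,282)],"scene":[(250+a/3.3,180+b/3.3) for a,b in((465,153),(570,463),(276,498),(216,178))]}
def T(q,P):
    c,s=np.cos(q[2]),np.sin(q[2]); P=np.atleast_2d(P); return np.c_[q[0]+c*P[:,0]-s*P[:,1],q[1]+s*P[:,0]+c*P[:,1],P[:,2]]
for use in(("top",),("scene",),("top","scene")):
    r=least_squares(lambda q:np.concatenate([(proj(F[n],T(q,C))-np.array(px[n])).ravel() for n in use]),[.578,.09,-.3])
    print(use,r.x,np.abs(r.fun).max())
q=r.x; np.save("jig.npy",q)
inv=lambda p:np.array([[np.cos(q[2]),np.sin(q[2])],[-np.sin(q[2]),np.cos(q[2])]])@(np.array(p)[:2]-q[:2])
for n,p in dict(mould=(.5521,.086),fence=(.6665,.0619),hinge=(.632,.1443),lever=(.6468,.1989),stamp=(.4345,.0505),nozzle=(.488,.1896)).items(): print(n,inv(p))
# mould near block corners & handle end, scene crop: handle end top edge, front top corners z=.043
for nm,(a,b),z in(("handle end L",(335,181),.039),("handle end R",(371,179),.039),("front L",(330,322),.043),("front R",(443,316),.043)):
    print(nm,inv(atz(F["scene"],(250+a/3.3,180+b/3.3),z)))
E
python3 fit.py
```

```text
('top',) [ 0.5705  0.0864 -0.2728] 2.487375203278418
('scene',) [ 0.5726  0.0896 -0.2887] 0.9300507086439325
('top', 'scene') [ 0.5718  0.0883 -0.2814] 2.646376793667798
mould [-0.0183 -0.0077]
fence [0.0983 0.001 ]
hinge [0.0423 0.0705]
lever [0.0414 0.1271]
stamp [-0.1214 -0.0744]
nozzle [-0.1086  0.0741]
handle end L [-0.1073 -0.0112]
handle end R [-0.1055  0.0162]
front L [ 0.0307 -0.0414]
front R [0.0365 0.0373]
```

```bash
cat > d.py <<'E'
import sys; from h import *
from scipy.spatial.transform import Rotation as R
np.set_printoptions(precision=4,suppress=True)
q=np.array([.572,.0885,-.285]); J=R.from_euler("z",q[2]).as_matrix(); o=np.r_[q[:2],0]
s=ctrl.observe(); M=R.from_quat(np.roll(s["tool_rot"],-1)).as_matrix()
print("t",s["clock"],"jig TCP",J.T@(s["tcp_pos"]-o),"F(jig)",J.T@s["contact_force"],"w",s["grip_width"])
want=np.c_[[0,0,-1],-J[:,1],-J[:,0]]
print("turn left deg",np.degrees(R.from_matrix(M.T@want).as_rotvec()))
if len(sys.argv)>3: print("tool delta",M.T@(o+J@np.array(list(map(float,sys.argv[1:4])))-s["tcp_pos"]))
E
python3 -m handwheel '[[0,0,0,0,9],[0,0,0,0,9],[0,0,0,0,9],[0,0,0,0,9]]' 40; python3 d.py -.145 .002 .248
```

```text
clock: 1.7
tcp_pos: [0.216, -0.6131, 0.2483]
tool_rot: [-0.109, 0.699, -0.109, -0.699]
contact_force: [-0.3, 0.8, 0.1]
grip_width: 0.0123
t 1.7 jig TCP [-0.1444 -0.7733  0.2483] F(jig) [-0.4854  0.6683  0.0784] w 0.012320261979294233
turn left deg [-1.4223 -0.0195  0.0128]
tool delta [ 0.0005 -0.7751  0.0199]
```

```bash
python3 -m handwheel '[[0,0,-0.06,0.0015,-1.4],[0,0,-0.06,0,0],[0,0,-0.06,0,0],[0,0,-0.06,0,0],[0,0,-0.06,0,0]]'; python3 -m handwheel '[[0,0,-0.06,0,0],[0,0,-0.06,0,0],[0,0,-0.06,0,0],[0,0,-0.06,0,0],[0,0,-0.06,0,0]]'; python3 d.py -.145 .002 .1
```

```text
clock: 2.33
tcp_pos: [0.3015, -0.323, 0.2475]
tool_rot: [-0.102, 0.7, -0.106, -0.699]
contact_force: [1.9, -0.2, -0.5]
grip_width: -0.0001
clock: 2.95
tcp_pos: [0.3915, -0.0269, 0.2484]
tool_rot: [-0.101, 0.703, -0.107, -0.696]
contact_force: [1.5, -0.0, -0.6]
grip_width: 0.0001
t 2.95 jig TCP [-0.1407 -0.1615  0.2484] F(jig) [ 1.4704  0.4202 -0.6022] w 8.324450970120003e-05
turn left deg [-0.6646 -0.6717 -0.3919]
tool delta [ 0.1472 -0.1645  0.0079]
```

```bash
python3 -m handwheel '[[0,0,-0.055,0.003,-0.6],[0,0,-0.055,0.002,0],[0,0,-0.052,0.002,0],[0,0.04,0,0,0],[0,0.04,0,0,0]]'; python3 -m handwheel '[[0,0.04,0,0,0],[0,0.01,0,0,0],[0,0,0,0,0]]'; python3 d.py -.145 .002 .041
cat > x.py <<'E'
from h import *
f=ctrl.grab_frame("scene"); im=cv2.cvtColor(f["frame"],cv2.COLOR_RGB2BGR)
cv2.imwrite("pics/s1.png",cv2.resize(im[180:360,250:490],None,fx=3.3,fy=3.3,interpolation=cv2.INTER_CUBIC))
E
python3 x.py
```

```text
clock: 3.58
tcp_pos: [0.4387, 0.1432, 0.1724]
tool_rot: [-0.097, 0.71, -0.098, -0.69]
contact_force: [-0.3, -0.6, 0.3]
grip_width: 0.0002
clock: 3.95
tcp_pos: [0.4392, 0.143, 0.12]
tool_rot: [-0.096, 0.709, -0.097, -0.691]
contact_force: [1.0, -0.9, 0.2]
grip_width: 0.0
t 3.95 jig TCP [-0.1428  0.015   0.12  ] F(jig) [ 1.1766 -0.6344  0.2323] w 4.4530946840974876e-05
turn left deg [ 0.5929 -1.4718  0.1119]
tool delta [0.0789 0.0131 0.0044]
```

View pics/s1.png

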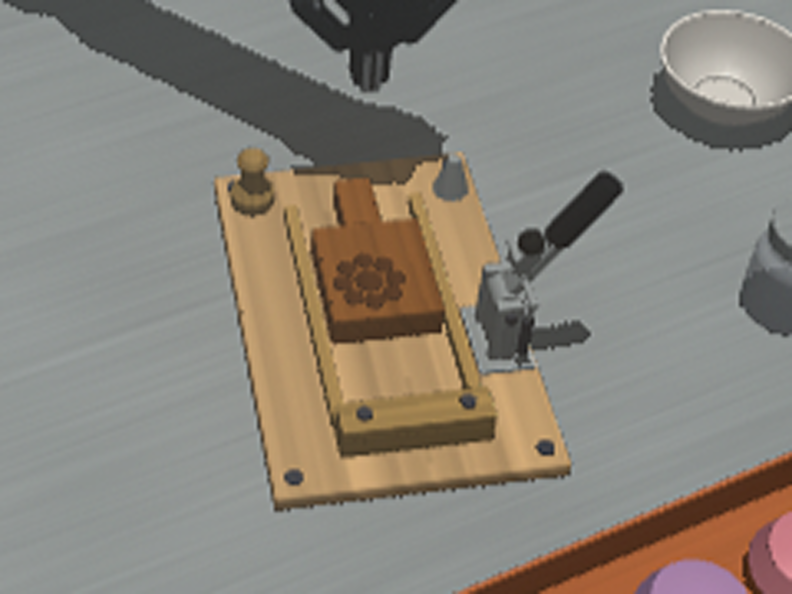

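```bash
python3 -m handwheel '[[0,0.02,0.013,0.002,0.6],[0,0.03,0,0.002,0],[0,0.02,0,0,0],[0,0,0,0,0]]'; python3 d.py -.140 .002 .041; sed -i 's/s1/s2/' x.py; python3 x.py
```

```text
clock: 4.5
tcp_pos: [0.4426, 0.1321, 0.0569]
tool_rot: [-0.103, 0.715, -0.101, -0.684]
contact_force: [0.8, -0.5, -0.1]
grip_width: -0.0001
t 4.5 jig TCP [-0.1364  0.0055  0.0569] F(jig) [ 0.8968 -0.2933 -0.1123] w -0.00010970587852681322
turn left deg [-0.217  -2.4769  0.5166]
tool delta [0.0157 0.0036 0.0043]
```

View pics/s2.png

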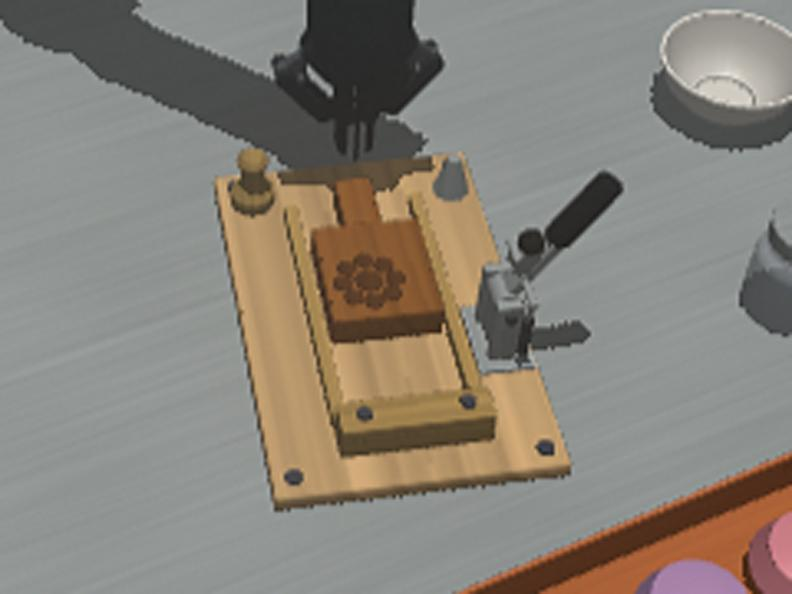

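```bash
python3 -m handwheel '[[0,0.016,0.003,0.001,-0.2],[0,0,0,0,0],[0,0,0,-0.01,0],[0,0,0,-0.01,0],[0,0,0,-0.01,0]]'; python3 d.py -.056 .002 .041
```

```text
clock: 5.18
tcp_pos: [0.474, 0.1215, 0.0449]
tool_rot: [-0.102, 0.717, -0.099, -0.682]
contact_force: [-1.9, 0.4, -0.9]
grip_width: 0.0
t 5.175 jig TCP [-0.1033  0.0041  0.0449] F(jig) [-1.9346 -0.188  -0.9146] w 4.131873254849441e-05
turn left deg [ 0.0213 -2.7761  0.6511]
tool delta [ 0.0062  0.0022 -0.0471]
```

```bash
python3 -m handwheel '[[0,0.003,0.001,-0.01,0],[0,0.001,0,-0.01,0],[0,0.001,0,-0.01,0]]'; python3 d.py -.056 .002 .041;  python3 x.py
```

```text
clock: 5.55
tcp_pos: [0.5032, 0.1124, 0.0411]
tool_rot: [-0.102, 0.716, -0.099, -0.683]
contact_force: [-3.5, 2.0, 2.7]
grip_width: 0.0003
t 5.55 jig TCP [-0.0728  0.0035  0.0411] F(jig) [-3.9313  0.968   2.6638] w 0.0002820060492951142
turn left deg [ 0.0374 -2.5888  0.611 ]
tool delta [ 0.0009  0.0016 -0.0167]
```

View pics/s2.png

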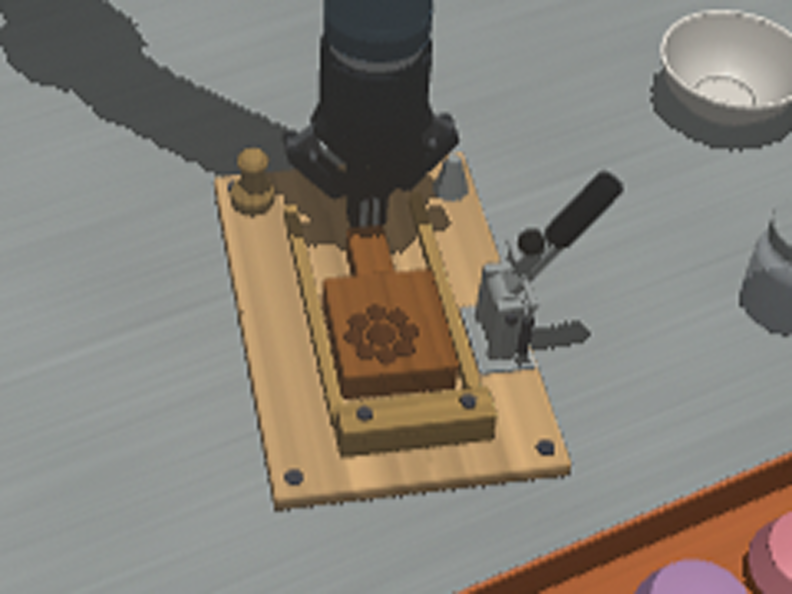

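```bash
python3 -m handwheel '[[0,0.001,0.001,-0.008,0],[0,0,0,-0.005,0]]'; python3 d.py; python3 -m handwheel '[[0,0,0,-0.004,0]]'; python3 d.py;python3 -m handwheel '[[0,0,0,-0.004,0]]'; python3 d.py
```

```text
clock: 5.85
tcp_pos: [0.5182, 0.1066, 0.0406]
tool_rot: [-0.102, 0.717, -0.099, -0.683]
contact_force: [-2.4, 1.6, -0.1]
grip_width: -0.0002
t 5.85 jig TCP [-0.0568  0.0022  0.0406] F(jig) [-2.71    0.8455 -0.0782] w -0.00020064307662342963
turn left deg [-0.0253 -2.7192  0.6598]
clock: 5.98
tcp_pos: [0.5222, 0.105, 0.0406]
tool_rot: [-0.102, 0.717, -0.099, -0.683]
contact_force: [-9.2, 0.9, 2.0]
grip_width: 0.0001
t 5.975 jig TCP [-0.0524  0.0018  0.0406] F(jig) [-9.0443 -1.7163  2.0067] w 6.369102409936563e-05
turn left deg [-0.0575 -2.7011  0.6347]
clock: 6.1
tcp_pos: [0.5224, 0.1049, 0.0403]
tool_rot: [-0.102, 0.714, -0.1, -0.685]
contact_force: [-12.4, 3.5, 11.2]
grip_width: 0.0001
t 6.1 jig TCP [-0.0522  0.0017  0.0403] F(jig) [-12.9153  -0.1815  11.1959] w 7.498227983116465e-05
turn left deg [-0.048  -2.2715  0.4769]
```

```bash
python3 -m handwheel '[[0,0,0,-0.003,0],[0,0,0,0,0]]'; python3 d.py;  python3 -m handwheel '[[0,0,0,0.015,0],[0,-0.0,0,0.015,0],[0,0,0,0,0]]'; python3 d.py -.075 .17 .152
cat > x.py <<'E'
import sys
from h import *
f=ctrl.grab_frame("scene"); im=cv2.cvtColor(f["frame"],cv2.COLOR_RGB2BGR)
cv2.imwrite(sys.argv[1],cv2.resize(im[180:360,250:490],None,fx=3.3,fy=3.3,interpolation=cv2.INTER_CUBIC))
E
python3 x.py pics/s3.png
```

```text
clock: 6.35
tcp_pos: [0.5221, 0.105, 0.04]
tool_rot: [-0.1, 0.712, -0.1, -0.688]
contact_force: [-0.2, -0.4, 0.3]
grip_width: 0.0001
t 6.35 jig TCP [-0.0525  0.0018  0.04  ] F(jig) [-0.1142 -0.4535  0.306 ] w 0.00012489162884672583
turn left deg [ 0.0692 -1.9615  0.3323]
clock: 6.72
tcp_pos: [0.4938, 0.1134, 0.0396]
tool_rot: [-0.101, 0.714, -0.099, -0.686]
contact_force: [-0.3, -0.4, -0.1]
grip_width: -0.0002
t 6.725 jig TCP [-0.082   0.0019  0.0396] F(jig) [-0.1546 -0.4724 -0.0635] w -0.00018253512657628206
turn left deg [ 0.0396 -2.2301  0.4398]
tool delta [-0.1108 -0.1689 -0.0115]
```

View pics/s3.png

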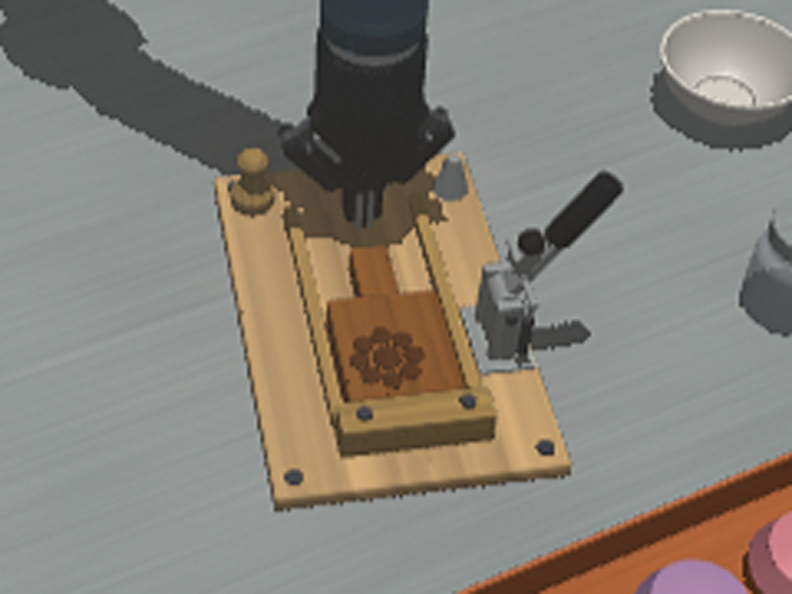

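```bash
python3 -m handwheel '[[0,0,0,-0.015,0],[0,0,0,-0.013,0],[0,0,0,-0.004,0]]'; python3 d.py;python3 -m handwheel '[[0,0,0,-0.006,0]]'; python3 d.py; python3 -m handwheel '[[0,0,0,-0.007,0]]'; python3 d.py; python3 -m handwheel '[[0,0,0,0,0],[0,0,0,0.02,0],[0,0,0,0.02,0],[0,-0.05,0,0,0],[0,-0.06,0,0,0]]';python3 d.py -.08 .18 .2
```

```text
clock: 7.15
tcp_pos: [0.5225, 0.1047, 0.0406]
tool_rot: [-0.101, 0.71, -0.101, -0.69]
contact_force: [-14.6, 4.8, 11.3]
grip_width: -0.0002
t 7.15 jig TCP [-0.052   0.0017  0.0406] F(jig) [-15.4078   0.4949  11.251 ] w -0.00018397435913225705
turn left deg [-0.0714 -1.6437  0.2251]
clock: 7.28
tcp_pos: [0.5226, 0.1047, 0.0397]
tool_rot: [-0.1, 0.705, -0.102, -0.694]
contact_force: [-13.6, 3.6, 11.0]
grip_width: -0.0003
t 7.275 jig TCP [-0.0519  0.0017  0.0397] F(jig) [-14.1172  -0.3386  10.983 ] w -0.0002761569267091039
turn left deg [-0.0584 -0.9193 -0.0136]
clock: 7.4
tcp_pos: [0.5228, 0.1047, 0.0387]
tool_rot: [-0.099, 0.7, -0.102, -0.7]
contact_force: [-14.8, 2.8, 11.3]
grip_width: -0.0001
t 7.4 jig TCP [-0.0518  0.0017  0.0387] F(jig) [-15.027   -1.4657  11.3389] w -0.00012734337002268833
turn left deg [ 0.0033 -0.1075 -0.2868]
clock: 8.02
tcp_pos: [0.483, 0.1146, 0.1461]
tool_rot: [0.099, -0.697, 0.104, 0.703]
contact_force: [1.6, -0.2, -0.4]
grip_width: -0.0001
t 8.025 jig TCP [-0.0928  0.      0.1461] F(jig) [ 1.5748  0.2687 -0.4045] w -0.00014310509793659783
turn left deg [-0.1809  0.4215 -0.4214]
tool delta [-0.0553 -0.1796 -0.0118]
```

```bash
python3 -m handwheel '[[0,-0.055,0,-0.005,0],[0,0,-0.06,0,0],[0,0,-0.06,0,0],[0,0,-0.06,0,0],[0,0,-0.005,0,0]]';python3 d.py .041 .178 .2
```

```text
clock: 8.65
tcp_pos: [0.5521, 0.2914, 0.2106]
tool_rot: [-0.106, 0.704, -0.107, -0.695]
contact_force: [-0.4, 0.5, 0.3]
grip_width: -0.0
t 8.65 jig TCP [-0.0762  0.1891  0.2106] F(jig) [-0.5609  0.3473  0.2709] w -4.395091007796199e-05
turn left deg [-0.9992 -0.7293  0.0441]
tool delta [ 0.012   0.0091 -0.1172]
```

```bash
python3 -m handwheel '[[0,0,0,-0.058,-1],[0,0,0,-0.058,0],[0,0.03,0,0,0],[0,0.023,0,0,0],[0,0,0,0,0]]';python3 d.py .041 .178 .155; python3 x.py pics/s4.png
```

```text
clock: 9.28
tcp_pos: [0.6668, 0.2529, 0.1558]
tool_rot: [-0.098, 0.705, -0.102, -0.695]
contact_force: [-0.1, 0.2, -0.4]
grip_width: -0.0001
t 9.275 jig TCP [0.0448 0.1845 0.1558] F(jig) [-0.146   0.1869 -0.3615] w -0.000127907659745492
turn left deg [ 0.0274 -0.8524 -0.2455]
tool delta [0.0008 0.0065 0.0038]
```

View pics/s4.png

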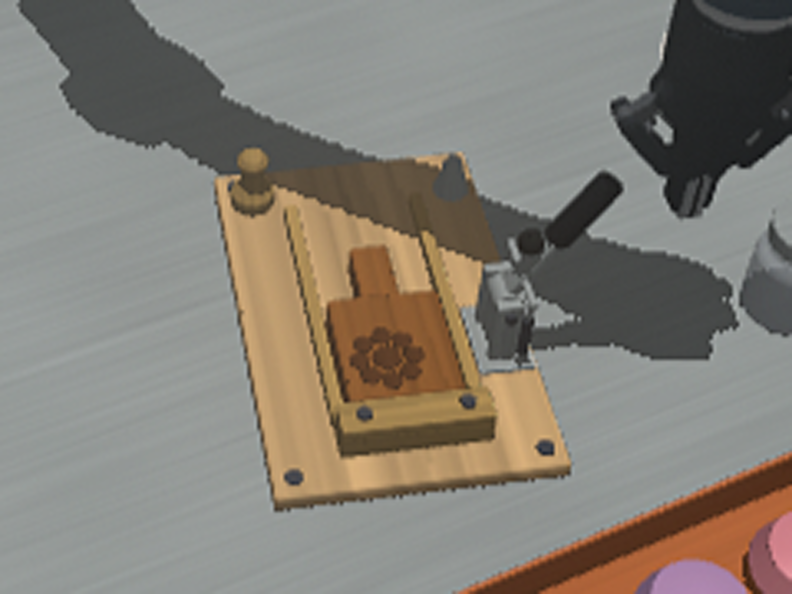

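```bash
python3 -m handwheel '[[0,-0.011,0,0.004,0],[0,0,0.012,0,0],[0,0,0.012,0,0],[0,0,0.012,0,0],[0,0,0.012,0,0]]';python3 d.py .041 .055 .167; python3 x.py pics/s5.png
```

```text
clock: 9.95
tcp_pos: [0.6506, 0.2155, 0.1778]
tool_rot: [-0.102, 0.71, -0.094, -0.691]
contact_force: [0.8, 8.8, 9.4]
grip_width: -0.0002
t 9.95 jig TCP [0.0397 0.144  0.1778] F(jig) [-1.677   8.7219  9.444 ] w -0.0002133587269847577
turn left deg [ 0.3916 -1.4663  0.8156]
tool delta [ 0.0095  0.0892 -0.0004]
```

View pics/s5.png

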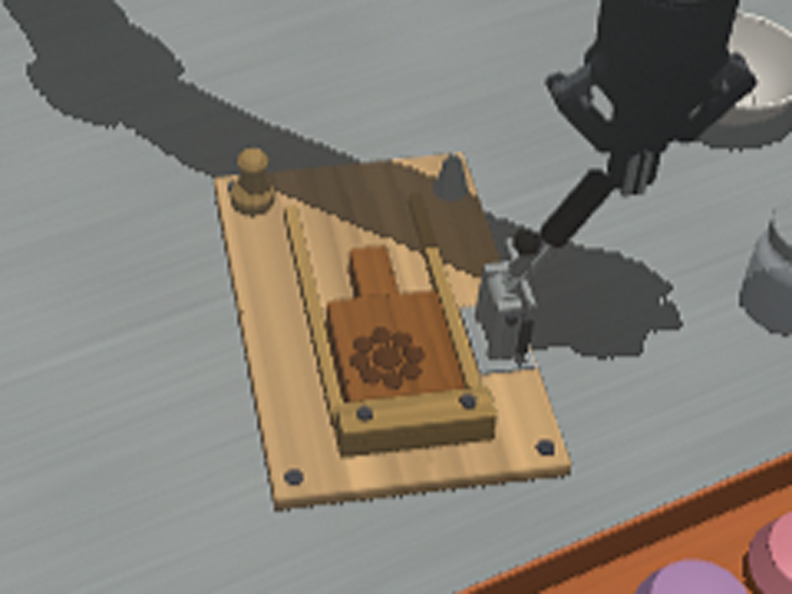

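```bash
python3 -m handwheel '[[0,0.006,0.008,0,0],[0,0.004,0.012,0,0]]';python3 d.py .041 .055 .167; python3 -m handwheel '[[0,0.002,0.012,0,0],[0,0.001,0.012,0,0]]';python3 d.py .041 .055 .167
```

```text
clock: 10.25
tcp_pos: [0.6495, 0.2122, 0.1799]
tool_rot: [-0.11, 0.716, -0.081, -0.685]
contact_force: [-0.1, 8.3, 10.3]
grip_width: -0.0005
t 10.25 jig TCP [0.0396 0.1404 0.1799] F(jig) [-2.4059  7.9797 10.2694] w -0.0004934797056467045
turn left deg [ 0.7519 -2.1304  2.6761]
tool delta [0.0089 0.086  0.0001]
clock: 10.5
tcp_pos: [0.6464, 0.2022, 0.1853]
tool_rot: [-0.116, 0.72, -0.07, -0.68]
contact_force: [0.2, 5.4, 6.3]
grip_width: -0.0001
t 10.5 jig TCP [0.0394 0.13   0.1853] F(jig) [-1.3338  5.2486  6.2943] w -6.263824053841299e-05
turn left deg [ 1.1709 -2.7095  4.1213]
tool delta [0.0129 0.0762 0.0007]
```

```bash
python3 -m handwheel '[[0,0,-0.025,0,0],[0,0,-0.03,0,1],[0,0.028,0,0,0],[0,0,0,0,0]]';python3 d.py .041 .165 .157; python3 x.py pics/s6.png
```

```text
clock: 11.0
tcp_pos: [0.6639, 0.2531, 0.163]
tool_rot: [-0.123, 0.72, -0.079, -0.678]
contact_force: [-0.9, -0.3, -0.7]
grip_width: -0.0006
t 11.0 jig TCP [0.0419 0.1838 0.163 ] F(jig) [-0.7802 -0.558  -0.6953] w -0.0005898855670390405
turn left deg [-0.0958 -2.8889  4.0635]
tool delta [0.0046 0.0192 0.0011]
```

View pics/s6.png

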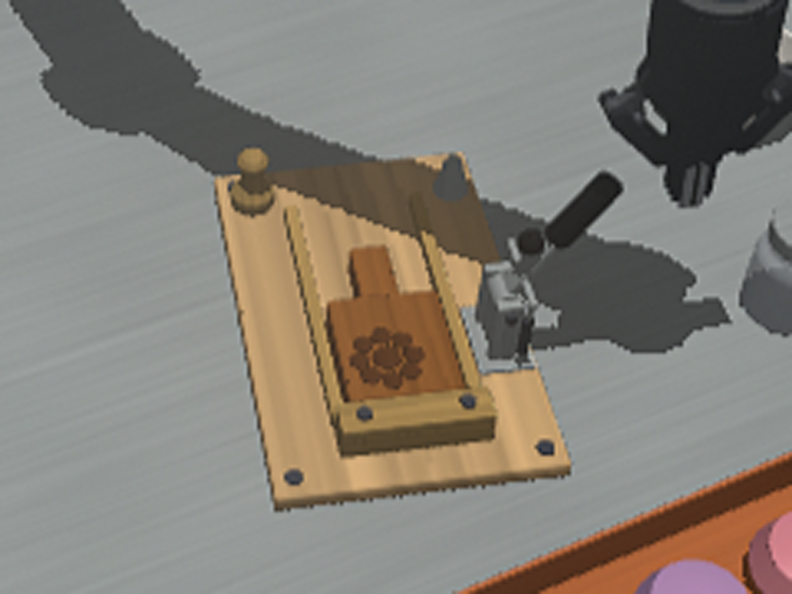

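```bash
python3 -m handwheel '[[0,0.01,0.01,0.001,0],[0,0,0.012,0,0],[0,0,0.015,0,0]]';python3 d.py .041 .055 .155; python3 -m handwheel '[[0,0,0.02,0,0],[0,0,0.02,0,0]]';python3 d.py .041 .055 .155
```

```text
clock: 11.42
tcp_pos: [0.6566, 0.2219, 0.1569]
tool_rot: [-0.128, 0.724, -0.074, -0.674]
contact_force: [1.8, 11.2, 10.9]
grip_width: 0.0002
t 11.425 jig TCP [0.0436 0.1518 0.1569] F(jig) [-1.3983 11.2529 10.9031] w 0.00018336111993004134
turn left deg [-0.1043 -3.3806  4.901 ]
tool delta [-0.0066  0.0966  0.0023]
clock: 11.68
tcp_pos: [0.6508, 0.1965, 0.1648]
tool_rot: [-0.135, 0.73, -0.062, -0.667]
contact_force: [1.2, 4.0, 4.5]
grip_width: -0.0004
t 11.675 jig TCP [0.0453 0.1258 0.1648] F(jig) [0.0297 4.1256 4.4527] w -0.00042858334561900863
turn left deg [ 0.2461 -4.2149  6.5546]
tool delta [0.0013 0.0714 0.005 ]
```

```bash
python3 -m handwheel '[[0,0.003,0.02,0.002,0],[0,0.003,0.02,0.001,0]]';python3 d.py .041 .055 .165; python3 x.py pics/s7.png
```

```text
clock: 11.92
tcp_pos: [0.6423, 0.1655, 0.1642]
tool_rot: [-0.139, 0.735, -0.056, -0.661]
contact_force: [-5.8, 4.1, 20.0]
grip_width: -0.0002
t 11.925 jig TCP [0.0458 0.0937 0.1642] F(jig) [-6.7576  2.2854 20.018 ] w -0.0002230721441447389
turn left deg [ 0.4065 -4.9632  7.455 ]
tool delta [-0.0063  0.0382  0.0047]
```

View pics/s7.png

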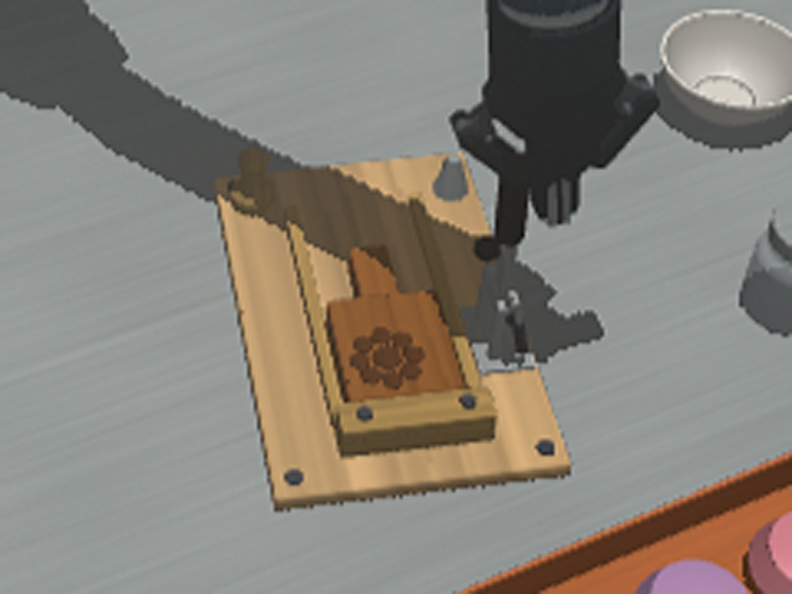

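```bash
python3 -m handwheel '[[0,-0.012,0.004,0.002,0],[0,-0.003,0.012,0.002,0]]';python3 d.py .041 .055 .170; python3 -m handwheel '[[0,0,0.015,0,0]]';python3 d.py .041 .045 .165
```

```text
clock: 12.22
tcp_pos: [0.6311, 0.1442, 0.178]
tool_rot: [-0.138, 0.735, -0.059, -0.661]
contact_force: [1.2, 1.2, -0.7]
grip_width: -0.0
t 12.225 jig TCP [0.0411 0.0701 0.178 ] F(jig) [ 0.8334  1.5409 -0.6547] w -2.792197762877448e-05
turn left deg [ 0.2053 -5.0075  7.1954]
tool delta [0.006  0.016  0.0008]
clock: 12.35
tcp_pos: [0.6261, 0.1278, 0.1753]
tool_rot: [-0.138, 0.735, -0.06, -0.662]
contact_force: [0.6, -0.4, -0.2]
grip_width: 0.0001
t 12.35 jig TCP [0.0408 0.0529 0.1753] F(jig) [ 0.7171 -0.1627 -0.2446] w 7.537923488980295e-05
turn left deg [ 0.1717 -4.9526  7.0928]
tool delta [0.0092 0.0092 0.0007]
```

```bash
python3 -m handwheel '[[0,-0.04,0,0,0],[0,-0.04,-0.02,0,0],[0,0,0,0.03,0]]'; python3 d.py; python3 x.py pics/s8.png
```

```text
clock: 12.72
tcp_pos: [0.5918, 0.1354, 0.2498]
tool_rot: [-0.14, 0.731, -0.068, -0.665]
contact_force: [0.4, 0.5, -0.3]
grip_width: 0.0001
t 12.725 jig TCP [0.0058 0.0506 0.2498] F(jig) [ 0.2513  0.6271 -0.3321] w 9.395696936785333e-05
turn left deg [-0.6246 -4.4642  6.4739]
```

View pics/s8.png

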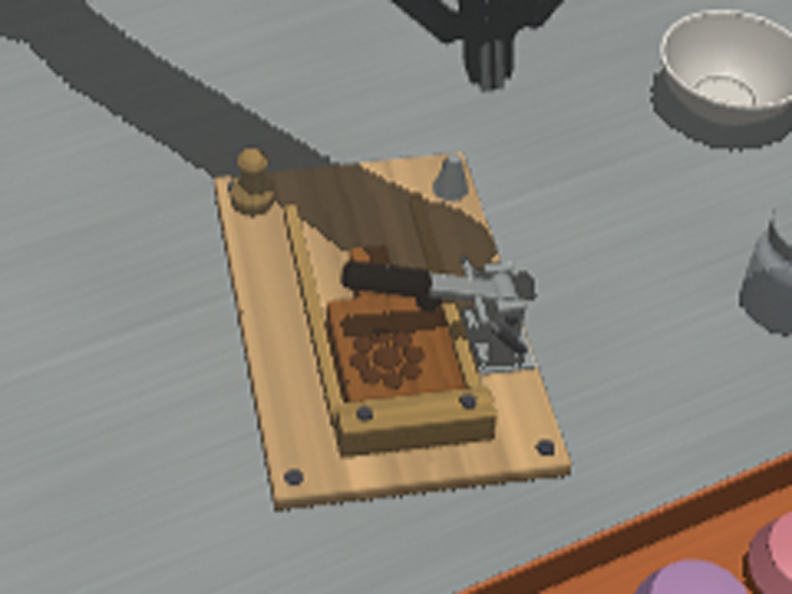

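Run:
```python
from h import *
q=[.572,.0885,-.285];c,s=np.cos(q[2]),np.sin(q[2])
inv=lambda p:(np.array([[c,s,0],[-s,c,0],[0,0,1]])@(p-np.r_[q[:2],0])).round(4)
F={n:ctrl.grab_frame(n) for n in("scene","top")}
for t,z in(("lever_end",.066),("mould",.015),("foot",.052),("stamp",.015),("nozzle",.015)):
    o=[]
    for n in F:
        r=ctrl.spot_point(n,t)
        if r: o.append((F[n],r[0]["pixel"])); print(t,n,round(r[0]["p"],2),r[0]["pixel"],inv(atz(F[n],r[0]["pixel"],z)))
    if len(o)==2: print("  tri",inv(tri(o)))
W=lambda p:np.array([q[0]+c*p[0]-s*p[1],q[1]+s*p[0]+c*p[1],p[2]])
for p in([.04,-.043,.066],[.04,-.030,.12]): print(p,proj(F["scene"],W(p)))
```

```text
lever_end scene 0.85 [354.6, 271.6] [ 0.0334 -0.0326  0.066 ]
lever_end top 0.5 [303.3, 216.9] [ 0.0376 -0.0496  0.066 ]
  tri [ 0.0383 -0.0421  0.0731]
mould scene 0.88 [364.8, 290.4] [ 0.0505 -0.0093  0.015 ]
mould top 0.84 [290.6, 209.8] [ 0.0515 -0.0045  0.015 ]
  tri [ 0.051  -0.0069  0.0153]
foot scene 0.46 [382.0, 276.7] [0.0454 0.0289 0.052 ]
stamp scene 0.66 [324.0, 239.8] [-0.1229 -0.0788  0.015 ]
nozzle scene 0.5 [385.7, 237.8] [-0.1079  0.0779  0.015 ]
nozzle top 0.47 [245.1, 249.5] [-0.1028  0.088   0.015 ]
  tri [-0.1038  0.0821  0.019 ]
[0.04, -0.043, 0.066] [[350.59155528 274.31665712]]
[0.04, -0.03, 0.12] [[357.69273999 257.64394091]]
```

```bash
python3 -m handwheel '[[0,-0.03,0,0.03,0],[0,-0.02,0,0.03,0],[0,0,0,0,0],[0,0,0,0,0],[0,0,0,0,0]]'; python3 d.py; python3 x.py pics/s9.png
```

```text
clock: 14.0
tcp_pos: [0.527, 0.1496, 0.292]
tool_rot: [-0.139, 0.728, -0.068, -0.668]
contact_force: [0.4, -0.2, -0.1]
grip_width: 0.0006
t 14.0 jig TCP [-0.0603  0.046   0.292 ] F(jig) [ 0.421  -0.1083 -0.095 ] w 0.0006349510977877422
turn left deg [-0.5173 -4.0487  6.3707]
```

View pics/s9.png

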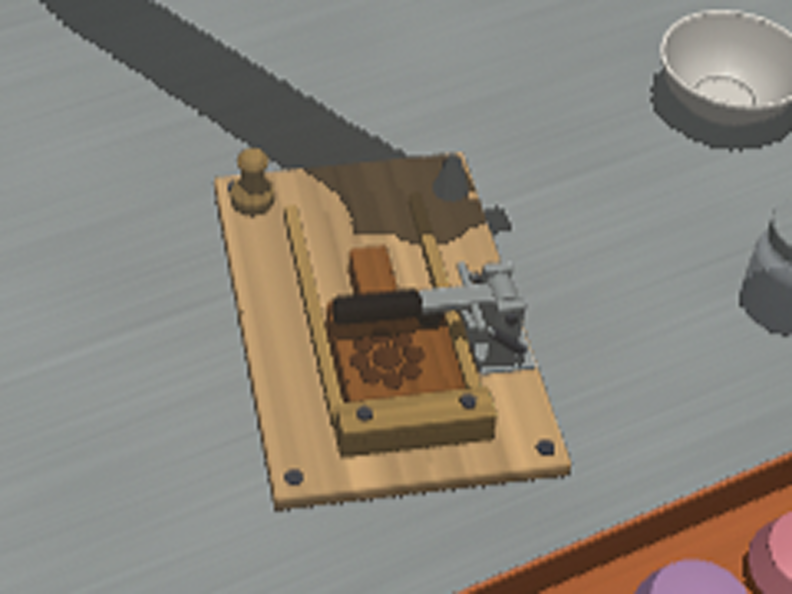

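The lever is now fully down. Its end is at crop (333,307), which is scene pixel (351,273), and the predicted pixel for a lever that is down is (350.6,274.3). The mould's corners haven't moved, and the stamp and nozzle are where they were. The hand is clear.

```bash
python3 -c "
from bench import ctrl
print(ctrl.close_job())"
```

```text
the job is handed in; nothing more can be done
None
```

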